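Close the vessel with its bayonet plug

ROBOT

A 6-joint arm with a two-finger parallel gripper is mounted at the origin on the work surface. World frame = base frame: x ahead of the robot, y to its left, z up, the work surface at z = 0. Lengths are in m, angles in degrees, forces in N, time in s.
With the tool pointing down it reaches from about 0.275 to 1 m from the base axis. Payload 8.4 kg.
Tool frame: the origin (TCP) lies on the mounting face of the last link; the fingertips stand 173 mm ahead of it and the grasp point (between the pads) lies 155 mm ahead of it (robot.grasp_offset is the distance from the TCP to the grasp point, in m); z points along the fingers, y is the line along which they close (so a half turn about z gives the same grasp; the last joint's range is limited). The gripper opens to 85 mm and grips with 20 to 120 N. Pads are 22 mm wide; open, the fingers measure 114 mm over their backs; the gripper's body (76 mm by 85 mm) begins 54 mm behind the grasp point. The pads swing forward as they close: fully open they stand 13 mm farther back than shut.
Start: joints at [68.388, 20.225, 93.587, -0, 66.188, -0.138], TCP at [0.229, 0.582, 0.405] pointing down, gripper open.
Joint ranges: [-150.9, 150.9], [-52.94, 120.26], [3.33, 152.33], [-74.26, 254.26], [0, 154.13], [-172.89, 172.89]. Speed limits (degrees/s): [127.2, 127.2, 159.86, 180, 180, 180].

INTERFACE

Orientations are given as a 3x3 rotation matrix whose columns are the frame's x, y, z axes.
In Python, from plant import robot, capture, get_calibration, hand_in, look_for, landmark_of gives the robot as it stands.
- The arm moves only by the tool servo_tool, never from a script. Its argument "moves" is a list of rows, each an object with "xyz": the shift along the world's x, y, z scaled (see below), a list of three; "delta_rot": the turn, a rotation vector about the world's x, y, z scaled (see below), a list of three. In form: [{"xyz": [x, y, z], "delta_rot": [wx, wy, wz]}, ...]. A call has exactly 8 rows; each row shifts and turns the commanded pose from where the row before left it; what a row does not reach is not made up. The controller multiplies each number of a shift by 5 cm and each number of a turn by pi rad. A row lasts 1/10 s, in which the tool goes at most 50 mm and 8.59 degrees, less where a joint would pass 70% of its speed; a pose out of reach is approached as far as the arm can. A call with a number of a shift or a turn outside -1 to 1 is refused whole. A call with a gripper value outside its range is refused whole. "hand" is the gripper command: -1 is shut, 1 is fully open, values between are in proportion, set as the call begins (left out, the last holds). The fingers move at their own pace and stop on an object; the grip force is fixed at half the most. Time passes only in rows, so rows that do not move let the fingers close, or fill a call up. It gives the time, the measured TCP pose, the force, the opening and the grip force at its end, in the units of the state.
- robot.get_state(): the state, without advancing time (a new reading comes with each control period).
- capture(name): name is "side" or "top" or "wrist"; returns the picture (420x560x3 uint8, red, green, blue); there is no depth.
- get_calibration(name): a dict with "camera_matrix" (3x3 intrinsics, pixels), "world_from_camera" (4x4, takes a point from camera to world coordinates). Camera axes: x right, y down, z forward; pixel columns grow to the right and rows downward; lengths in m; the calibration is good to about 2 mm. A picture is of the moment at which its call begins: read the wrist's pose just before it. get_calibration takes no time and is no camera call; for the wrist camera it gives the pose at the moment of the call.
- hand_in(): hands the job in; it is judged then, once.
Trained networks look in the newest picture that a camera, given by its name, has taken for a name from the list of things; names that differ only in an ending like _2 or _b are one class to them, and where a whole thing is asked for, a point or a joint stands for the part that bears it (a point fixed in the world has none). Each returns a list of dicts, best first, with "confidence" (0 to 1); they miss things now and then, are a little off and sometimes report something else, mostly with a low value. They report only what shows in the picture. A call takes as long as a camera call. They do not tell look-alikes from the thing itself.
- look_for(camera, query): "centre" ([x, y, z] in m, in world coordinates, good to about 4 mm: the middle of the surface that is visible of it).
- landmark_of(camera, query): "centre" ([x, y, z] in m, in world coordinates, good to about 4 mm: a listed point, or the origin of a listed thing).
The state is a dict: "clock": time; "joints": joint angles; "qvel": joint speeds; "tau": joint torques, N m; "tcp_pos": TCP position; "eef_rot": TCP orientation; "wrist_force": force on the tool from outside, world axes, zero at the start; "wrist_torque": the same for the moment, N m; "width": finger opening in m; "gripper_force": force on a finger pad.
Only numpy, scipy, OpenCV 4.12 (cv2) and the standard library are available. Lean on these libraries where they do the work, as an engineer would, in place of code of your own. Each camera call takes 0.05 s, during which the arm holds its last target. There are 200 camera calls.

TASK

The filling funnel on its stiff swing arm is still standing over the steel vessel: swing it away to the far side, more than 12 cm clear of the vessel's mouth, where it stays. Then take the white bayonet plug with the bar grip and two side lugs (not the round-knobbed stopper) out of its cork ring, push it down into the mouth against the spring with its lugs through the two slots, and twist it a quarter turn clockwise (seen from above). Finish while still gripping the plug and pressing it fully home, flange flush on the collar - do not let go - and leave the other things on the bench where they are.

Things in the scene. Friction and masses are not known exactly. Their poses are not given: they have to be found in the camera images.
- swing_arm (a joint): Angle (rad) of the swing arm about its vertical post. 0: the arm points along the stand's own -y; growing = counter-clockwise seen from above, so the arm goes over to the far side (+x, away from the robot). Range -0.5 to 1.8; starts between -0.2 and 0.3, funnel over the vessel. Friction joint, stays where it is left; needs about 4 to 5 N at the peg.
- pivot (a point): On the post's vertical axis, at the height of the arm (192 mm above the bench); axes are the stand's. The stand is a fixed 110 mm square base with a 16 mm post; its highest point is the hub's cap, 222 mm above the bench. The arm is a 12 mm square bar, top at 198 mm.
- swing_peg (a point): Middle (by height, 226 mm above the bench) of the black upright peg on the swing arm, 90 mm from the post axis: 16 mm diameter, standing 54 mm above the bar (198 to 252 mm). Take it from above to swing the arm. It turns with the arm.
- funnel (a point): Centre of the spout's lower end, 128 mm above the bench, of the white plastic funnel (88 mm across the top, rim at 204 mm) at the end of the swing arm, 180 mm from the post axis.
- mouth (a point): Centre of the top face of the collar of the fixed steel vessel, 110 mm above the bench (vessel 72 mm, foot 100 mm across). The collar is 10 mm thick with a 30 mm round hole and two opposite slots 11 mm wide reaching 22.5 mm from the axis. x axis: along the slots (both ways alike); z up. Below it lugs can turn clockwise about 95 degrees to a stop; counter-clockwise is blocked.
- pad (a joint): How far (m) the sprung pad (26 mm disc on the axis, 18 mm below the mouth at rest) is pushed down by the plug's foot. It pushes up with 2 N at first touch, 11 N with the plug fully home (0.023).
- plug_mid (a point): Loose white bayonet plug, 84 mm tall, 120 g: on its axis at the flange's underside, 41 mm above its foot. x: along bar and lugs (half a turn alike); z up. Round shank 25 mm, tip tapered; flange 48 mm across, 41 to 47 mm above the foot. Starts upright, foot on the bench, in a fixed cork ring 72 mm across, 17 mm high. Fully home this point is level with the mouth.
- plug_grip (a point): Centre of the plug's grip, 65.5 mm above its foot: a flat upright bar 44 mm long (along x), 14 mm thick (y), from 47 to 84 mm above the foot.
- plug_lugs (a point): On the plug's axis at the middle height of its two opposite lugs (18 to 25 mm above the foot), each 7 mm wide, 7 mm high, reaching 20 mm from the axis along x. They enter the slots when plug_mid is 23 mm above the mouth, and can turn under the collar once it is below 6 mm. Released after turning, the plug rises to 6 mm and stays caught.
- stopper: White plain stopper, same shank and flange as the plug but no lugs and a 32 mm ball on top; in the other cork ring, 84 mm tall. Leave alone. Origin at its foot.
- beaker: Glass beaker 66 mm across, 85 mm tall; leave alone. Origin under its centre.
- flask: Conical glass flask, 80 mm across the foot, 110 mm tall; leave alone. Origin under its centre.
- wash_bottle: White bottle, 64 mm across, 150 mm tall; leave alone. Origin under its centre.
- jar: Amber jar, 70 mm across, 90 mm tall; leave alone. Origin under its centre.
- vial: Small amber vial, 28 mm across, 50 mm tall; leave alone. Origin under its centre.
- spatula: Steel spatula with black handle lying on the bench; leave alone. Origin on its underside.
Not all that is in view belongs to the job. What is shaped like the part that bears plug_mid but turquoise is not meant. Leave any green look-alike of the part that bears mouth alone.

How it is judged:
By the outcome, as a careful person would: the job done as asked, in the order asked, and still so for the second after the job is handed in, while the arm keeps its last pose, push and grip.
It also fails if it takes over 67 s, if anything falls off the work surface, if the arm or the gripper's body presses on something with over 40 N, if the wrist force passes 120 N, or if a joint passes its speed limit or range.

## Working session

There is one attempt and no reset: what is moved stays moved. The work goes in short steps, Python scripts to look and compute and a tool call to move; the robot and the scene stay as the last step left them, time stands still between calls to the robot, and variables do not carry over. Pictures are saved under pics/ and viewed, at most 10 in all, crops included, and the job is handed in when it is done.

Besides the shell and the picture viewer there is one more tool, called after "Emit:" as name([rows], argument=value, ...), one row to a line, values as JSON. servo_tool: Moves the arm, as the interface text tells. Its arguments: {"type":"object","properties":{"moves":{"type":"array"},"hand":{"type":"number"}},"required":["moves"]}

```bash
mkdir -p pics; ls; cat > h.py <<'E'
import numpy as np, cv2
from plant import robot, capture, get_calibration, hand_in, look_for, landmark_of
def save(cam,fn):
    im=capture(cam); cv2.imwrite('pics/'+fn,im[:,:,::-1]); return im
def px(cam,p):
    c=get_calibration(cam); T=np.linalg.inv(c['world_from_camera']); q=T[:3,:3]@np.array(p)+T[:3,3]
    u=np.array(c['camera_matrix'])@q; return (u[:2]/u[2]).round(0)
E
python3 - <<'E'
from h import *
ims=[]
for cam in ['side','top']:
    ims.append(save(cam,cam+'0.png'))
    c=get_calibration(cam); print(cam,np.array(c['world_from_camera']).round(3).tolist())
    for q in ['pivot','swing_peg','funnel','mouth','plug_mid','plug_grip','plug_lugs','stopper','beaker','flask','wash_bottle','jar','vial']:
        print(cam,q,[(np.round(d['centre'],3).tolist(),round(d['confidence'],2),px(cam,d['centre']).tolist()) for d in landmark_of(cam,q)[:3]])
print({k:np.round(v,3).tolist() for k,v in robot.get_state().items()})
E
```

```text
pics
side [[0.806, -0.424, 0.412, 0.153], [-0.591, -0.59, 0.55, -0.523], [0.01, -0.687, -0.726, 0.828], [0.0, 0.0, 0.0, 1.0]]
side pivot [([0.543, 0.144, 0.19], 0.8, [248.0, 163.0])]
side swing_peg [([0.528, 0.059, 0.226], 0.76, [262.0, 173.0])]
side funnel [([0.522, -0.037, 0.128], 0.96, [283.0, 227.0])]
side mouth [([0.326, -0.127, 0.109], 0.82, [233.0, 301.0]), ([0.483, -0.037, 0.108], 0.58, [270.0, 240.0]), ([0.347, 0.166, -0.0], 0.23, [186.0, 241.0])]
side plug_mid [([0.725, -0.214, 0.039], 0.87, [390.0, 258.0]), ([0.624, -0.254, 0.041], 0.86, [374.0, 289.0])]
side plug_grip [([0.624, -0.257, 0.068], 0.92, [376.0, 284.0]), ([0.723, -0.213, 0.062], 0.54, [392.0, 252.0])]
side plug_lugs [([0.723, -0.215, 0.022], 0.83, [389.0, 263.0]), ([0.619, -0.256, 0.02], 0.7, [371.0, 296.0])]
side stopper [([0.449, -0.231, -0.005], 0.58, [308.0, 332.0])]
side beaker [([0.344, 0.163, 0.002], 0.9, [186.0, 241.0]), ([0.55, -0.136, 0.001], 0.32, [315.0, 280.0])]
side flask [([0.414, 0.36, -0.002], 0.96, [177.0, 191.0])]
side wash_bottle [([0.581, 0.415, -0.003], 0.57, [216.0, 161.0])]
side jar [([
[... 1274 characters left out ...]
.58, 0.416, -0.0], 0.83, [147.0, 196.0]), ([0.348, 0.164, 0.0], 0.51, [219.0, 266.0]), ([0.533, 0.049, 0.228], 0.48, [253.0, 199.0])]
top jar [([0.522, -0.423, -0.001], 0.92, [393.0, 218.0]), ([0.534, 0.146, 0.191], 0.38, [221.0, 200.0])]
top vial [([0.545, -0.136, 0.004], 0.6, [310.0, 209.0])]
{'clock': 1.4, 'joints': [68.39, 20.226, 93.585, -0.001, 66.186, -0.137], 'qvel': [-0.021, 0.04, 0.028, -0.008, -0.008, 0.03], 'tau': [0.002, -60.518, -34.243, 0.0, 0.001, 0.0], 'tcp_pos': [0.229, 0.582, 0.405], 'eef_rot': [[-0.931, 0.366, 0.0], [0.366, 0.931, 0.0], [-0.0, 0.0, -1.0]], 'wrist_force': [1.208, 0.725, -0.493], 'wrist_torque': [0.009, -0.035, -0.039], 'gripper_force': 0.0, 'width': 0.085}
```

```bash
python3 - <<'E'
import cv2
s=cv2.imread('pics/side0.png');t=cv2.imread('pics/top0.png')
cv2.imwrite('pics/s_crop.png',cv2.resize(s[140:350,150:430],(800,600),interpolation=3))
cv2.imwrite('pics/t_crop.png',cv2.resize(t[120:300,180:420],(800,600),interpolation=3))
E
```

```text
(no output)
```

View pics/s_crop.png

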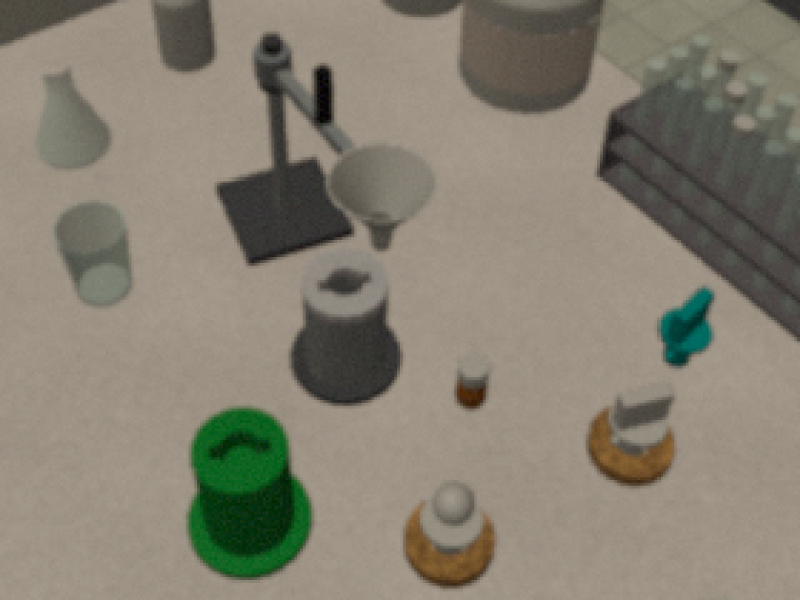

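View pics/t_crop.png

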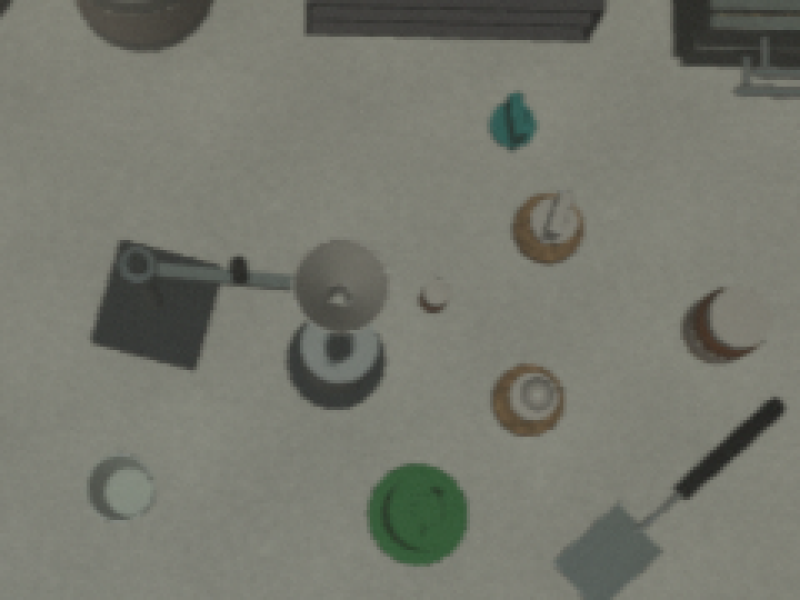

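The side crop shows these, in full-picture pixels:
- White bar-grip plug in its cork ring: (375,285).
- Look-alikes for the plug: turquoise plug (390,258) and ball stopper (308,320).
- Steel vessel: (270,240), half under the funnel (283,205). The green look-alike vessel is at (233,301).

I choose the white bar plug and the steel vessel. Next I move over the peg.

Emit:
servo_tool([
  {"xyz": [0.376,-0.656,0.06],"delta_rot": [0,0,-0.0258]},
  {"xyz": [0.376,-0.656,0.06],"delta_rot": [0,0,-0.0258]},
  {"xyz": [0.376,-0.656,0.06],"delta_rot": [0,0,-0.0258]},
  {"xyz": [0.376,-0.656,0.06],"delta_rot": [0,0,-0.0258]},
  {"xyz": [0.376,-0.656,0.06],"delta_rot": [0,0,-0.0258]},
  {"xyz": [0.376,-0.656,0.06],"delta_rot": [0,0,-0.0258]},
  {"xyz": [0.376,-0.656,0.06],"delta_rot": [0,0,-0.0258]},
  {"xyz": [0.376,-0.656,0.06],"delta_rot": [0,0,-0.0258]},
], hand=1)

```text
clock: 2.2
tcp_pos: [0.3797, 0.3178, 0.429]
eef_rot: [[-0.518, 0.855, 0.0], [0.855, 0.518, 0.0], [0.0, 0.001, -1.0]]
wrist_force: [1.0, -0.3, -0.1]
width: 0.0852
gripper_force: 0.0
```

Emit:
servo_tool([
  {"xyz": [0.376,-0.656,0.06],"delta_rot": [0,0,-0.0258]},
  {"xyz": [0.376,-0.656,0.06],"delta_rot": [0,0,-0.0258]},
  {"xyz": [0.376,-0.656,0.06],"delta_rot": [0,0,-0.0258]},
  {"xyz": [0.376,-0.656,0.06],"delta_rot": [0,0,-0.0258]},
  {"xyz": [0.376,-0.656,0.06],"delta_rot": [0,0,-0.0258]},
  {"xyz": [0.376,-0.656,0.06],"delta_rot": [0,0,-0.0258]},
  {"xyz": [0.376,-0.656,0.06],"delta_rot": [0,0,-0.0258]},
  {"xyz": [0.376,-0.656,0.06],"delta_rot": [0,0,-0.0258]},
])

```text
clock: 3.0
tcp_pos: [0.5302, 0.0553, 0.453]
eef_rot: [[0.104, 0.995, 0.0], [0.995, -0.104, 0.0], [0.0, 0.0, -1.0]]
wrist_force: [0.6, 0.1, 0.1]
width: 0.0858
gripper_force: 0.0
```

```bash
cat >> h.py <<'E'
def ray(cam,u,z):
    c=get_calibration(cam); T=np.array(c['world_from_camera']); d=T[:3,:3]@np.linalg.inv(c['camera_matrix'])@np.array([u[0],u[1],1.])
    return (T[:3,3]+d*(z-T[2,3])/d[2]).round(4)
def st():
    s=robot.get_state(); R=np.array(s['eef_rot'])
    print('t',s['clock'],'tcp',np.round(s['tcp_pos'],4),'yaw_y',np.degrees(np.arctan2(R[1,1],R[0,1])).round(2),'zax',R[:,2].round(3),'F',np.round(s['wrist_force'],1),'T',np.round(s['wrist_torque'],2),'w',round(s['width'],4),'gf',round(s['gripper_force'],1),'j',np.round(s['joints'],1))
E
python3 - <<'E'
from h import *
st(); save('wrist','w1.png'); print(np.array(get_calibration('wrist')['world_from_camera']).round(3).tolist())
for q in ['pivot','swing_peg','funnel','mouth']:
    print(q,[(np.round(d['centre'],3).tolist(),round(d['confidence'],2),px('wrist',d['centre']).tolist()) for d in landmark_of('wrist',q)[:3]])
print('pot near edge', ray('top',(224,135),0))
E
```

```text
t 3.0 tcp [0.5302 0.0553 0.453 ] yaw_y -5.97 zax [ 0.  0. -1.] F [0.6 0.1 0.1] T [ 0.02 -0.03  0.02] w 0.0858 gf 0.0 j [  5.8   9.4 101.7   0.   68.9  11.8]
[[0.994, -0.108, -0.026, 0.54], [-0.111, -0.96, -0.259, 0.116], [0.003, 0.26, -0.966, 0.423], [0.0, 0.0, 0.0, 1.0]]
pivot [([0.542, 0.144, 0.194], 0.74, [282.0, 92.0]), ([0.349, 0.166, -0.001], 0.48, [137.0, 109.0])]
swing_peg [([0.531, 0.055, 0.226], 0.74, [282.0, 228.0])]
funnel [([0.518, -0.034, 0.128], 0.82, [279.0, 279.0])]
mouth [([0.489, -0.04, 0.112], 0.78, [255.0, 280.0])]
pot near edge [0.8044 0.1641 0.    ]
```

View pics/w1.png

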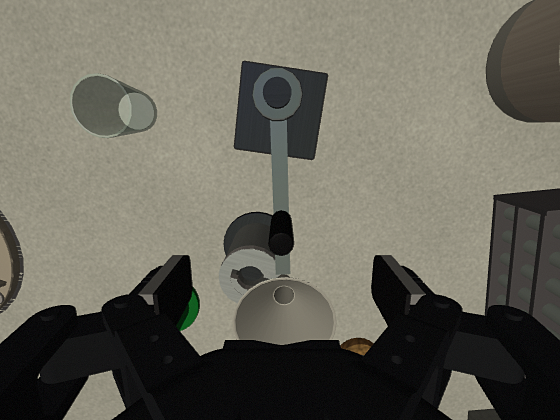

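The wrist view shows the peg at (281,230), hub (277,93), funnel (284,315), and steel mouth (250,277) with slots running about horizontally. I'll compute precise positions and check the rack.

```bash
python3 - <<'E'
from h import *
print('peg top',ray('wrist',(281,242),.252),ray('wrist',(281,215),.198),'cap',ray('wrist',(277,93),.222),'bar',ray('wrist',(279,121),.198),ray('wrist',(282,205),.198))
print('rack',ray('wrist',(495,197),.10),ray('wrist',(495,197),0),'pot',ray('wrist',(487,70),0),ray('wrist',(487,70),0.15))
a=[ray('wrist',u,0) for u in [(235,149),(314,159),(327,73),(242,61)]];print(a)
print(get_calibration('wrist')['camera_matrix'])
E
```

```text
peg top [0.5291 0.0568 0.252 ] [0.5291 0.0585 0.198 ] cap [0.5354 0.1443 0.222 ] bar [0.5348 0.1282 0.198 ] [0.5307 0.0664 0.198 ]
rack [0.7615 0.0276 0.1   ] [ 0.8315 -0.0015 -0.    ] pot [0.8077 0.1697 0.    ] [0.7112 0.1526 0.15  ]
[array([0.4694, 0.1034, 0.    ]), array([0.5768, 0.0787, 0.    ]), array([0.6017, 0.1871, 0.    ]), array([0.494 , 0.2124, 0.    ])]
[[300.23761932   0.         281.39394268]
 [  0.         300.23761932 210.4358506 ]
 [  0.           0.           1.        ]]
```

Emit:
servo_tool([
  {"xyz": [0,0,-0.2],"delta_rot": [0,0,0.001]},
  {"xyz": [-0.02,0,-0.2],"delta_rot": [0,0,0.001]},
  {"xyz": [0,0,-0.2],"delta_rot": [0,0,0.001]},
  {"xyz": [0,0,-0.2],"delta_rot": [0,0,0.002]},
  {"xyz": [0,0,-0.2],"delta_rot": [0,0,0.002]},
  {"xyz": [0,0,-0.2],"delta_rot": [0,0,0.001]},
  {"xyz": [0,0,-0.06],"delta_rot": [0,0,0.001]},
  {"xyz": [0,0,0],"delta_rot": [0,0,0]},
])

```text
clock: 4.05
tcp_pos: [0.5285, 0.0568, 0.3891]
eef_rot: [[0.072, 0.997, -0.001], [0.997, -0.072, -0.0], [-0.0, -0.001, -1.0]]
wrist_force: [-0.3, 0.4, 0.1]
width: 0.0854
gripper_force: 0.0
```

Emit:
servo_tool([
  {"xyz": [0,0,0],"delta_rot": [0,0,0]},
  {"xyz": [0,0,0],"delta_rot": [0,0,0]},
  {"xyz": [0,0,0],"delta_rot": [0,0,0]},
  {"xyz": [0,0,0],"delta_rot": [0,0,0]},
  {"xyz": [0,0,0],"delta_rot": [0,0,0]},
  {"xyz": [0,0,0],"delta_rot": [0,0,0]},
  {"xyz": [0,0,0],"delta_rot": [0,0,0]},
  {"xyz": [0,0,0],"delta_rot": [0,0,0]},
], hand=-1)

```text
clock: 4.85
tcp_pos: [0.5288, 0.0568, 0.3901]
eef_rot: [[0.072, 0.997, 0.001], [0.997, -0.072, -0.0], [-0.0, 0.001, -1.0]]
wrist_force: [-0.5, -0.4, 6.1]
width: 0.0142
gripper_force: 58.4
```

```bash
python3 - <<'E'
from h import *
st(); save('top','t2.png')
print([(np.round(d['centre'],3).tolist(),d['confidence']) for d in landmark_of('top','funnel')[:2]])
n=16; a=np.radians(np.linspace(-4.2,64,n+1)); P=0.09*np.c_[np.sin(a),-np.cos(a)]; print((np.diff(P,axis=0)/.05).round(3).tolist(), 68.2/n/180)
E
```

```text
t 4.85 tcp [0.5288 0.0568 0.3901] yaw_y -4.15 zax [ 0.001 -0.    -1.   ] F [-0.5 -0.4  6.1] T [-0.18  0.06 -0.03] w 0.0142 gf 58.4 j [  6.   12.8 105.9  -0.   61.3  10.1]
[([0.522, -0.034, 0.13], 0.69), ([0.484, -0.036, 0.109], 0.42)]
[[0.134, -0.005], [0.134, 0.005], [0.133, 0.015], [0.132, 0.025], [0.129, 0.035], [0.126, 0.044], [0.123, 0.053], [0.118, 0.062], [0.113, 0.071], [0.108, 0.079], [0.102, 0.087], [0.095, 0.094], [0.088, 0.101], [0.08, 0.107], [0.072, 0.113], [0.063, 0.118]] 0.023680555555555555
```

Emit:
servo_tool([
  {"xyz": [0.134,-0.005,0],"delta_rot": [0,0,0.0237]},
  {"xyz": [0.134,0.005,0],"delta_rot": [0,0,0.0237]},
  {"xyz": [0.133,0.015,0],"delta_rot": [0,0,0.0237]},
  {"xyz": [0.132,0.025,0],"delta_rot": [0,0,0.0237]},
  {"xyz": [0.129,0.035,0],"delta_rot": [0,0,0.0237]},
  {"xyz": [0.126,0.044,0],"delta_rot": [0,0,0.0237]},
  {"xyz": [0.123,0.053,0],"delta_rot": [0,0,0.0237]},
  {"xyz": [0.118,0.062,0],"delta_rot": [0,0,0.0237]},
])

```text
clock: 5.75
tcp_pos: [0.5798, 0.0681, 0.3901]
eef_rot: [[-0.502, 0.865, -0.001], [0.865, 0.502, -0.001], [-0.0, -0.002, -1.0]]
wrist_force: [-5.9, -3.3, 9.3]
width: 0.0142
gripper_force: 59.2
```

Emit:
servo_tool([
  {"xyz": [0.113,0.071,0],"delta_rot": [0,0,0.0237]},
  {"xyz": [0.108,0.079,0],"delta_rot": [0,0,0.0237]},
  {"xyz": [0.102,0.087,0],"delta_rot": [0,0,0.0237]},
  {"xyz": [0.095,0.094,0],"delta_rot": [0,0,0.0237]},
  {"xyz": [0.088,0.101,0],"delta_rot": [0,0,0.0237]},
  {"xyz": [0.08,0.107,0],"delta_rot": [0,0,0.0237]},
  {"xyz": [0.072,0.113,0],"delta_rot": [0,0,0.0237]},
  {"xyz": [0.063,0.118,0],"delta_rot": [0,0,0.0237]},
])

```text
clock: 6.55
tcp_pos: [0.6155, 0.1064, 0.3901]
eef_rot: [[-0.901, 0.434, -0.002], [0.434, 0.901, -0.002], [0.001, -0.003, -1.0]]
wrist_force: [-7.5, -6.8, 11.5]
width: 0.0143
gripper_force: 59.4
```

Emit:
servo_tool([
  {"xyz": [0,0,0],"delta_rot": [0,0,0]},
  {"xyz": [0,0,0],"delta_rot": [0,0,0]},
  {"xyz": [0,0,0],"delta_rot": [0,0,0]},
  {"xyz": [0,0,0],"delta_rot": [0,0,0]},
  {"xyz": [0,0,0],"delta_rot": [0,0,0]},
  {"xyz": [0,0,0],"delta_rot": [0,0,0]},
  {"xyz": [0,0,0],"delta_rot": [0,0,0]},
  {"xyz": [0,0,0],"delta_rot": [0,0,0]},
], hand=1)

```text
clock: 7.35
tcp_pos: [0.6161, 0.107, 0.3897]
eef_rot: [[-0.9, 0.437, -0.0], [0.437, 0.9, -0.0], [0.0, -0.0, -1.0]]
wrist_force: [-0.7, -0.1, -0.5]
width: 0.0855
gripper_force: 0.0
```

Emit:
servo_tool([
  {"xyz": [0,0,0.2],"delta_rot": [0,0,0]},
  {"xyz": [0,0,0.3],"delta_rot": [0,0,0]},
  {"xyz": [0,0,0.4],"delta_rot": [0,0,0]},
  {"xyz": [0,0,0.4],"delta_rot": [0,0,0]},
  {"xyz": [0,0,0.2],"delta_rot": [0,0,0]},
  {"xyz": [0,0,0],"delta_rot": [0,0,0]},
  {"xyz": [0,0,0],"delta_rot": [0,0,0]},
  {"xyz": [0,0,0],"delta_rot": [0,0,0]},
])

```text
clock: 8.15
tcp_pos: [0.6158, 0.107, 0.4637]
eef_rot: [[-0.9, 0.437, -0.002], [0.437, 0.9, -0.0], [0.001, -0.001, -1.0]]
wrist_force: [-0.5, 0.2, 0.0]
width: 0.0852
gripper_force: 0.0
```

```bash
python3 - <<'E'
from h import *
st(); save('top','t3.png'); save('side','s3.png')
for c in ['top','side']:
  for q in ['funnel','mouth','swing_peg']:
    print(c,q,[(np.round(d['centre'],3).tolist(),round(d['confidence'],2)) for d in landmark_of(c,q)[:3]])
E
```

```text
t 8.15 tcp [0.6158 0.107  0.4637] yaw_y 64.1 zax [-0.002 -0.    -1.   ] F [-0.5  0.2  0. ] T [ 0.03 -0.01  0.02] w 0.0852 gf 0.0 j [  9.7  17.5  89.8   0.   72.8 -54.4]
top funnel [([0.697, 0.07, 0.13], 0.61), ([0.627, -0.252, 0.021], 0.4), ([0.523, -0.425, -0.002], 0.35)]
top mouth [([0.332, -0.124, 0.108], 0.93), ([0.482, -0.036, 0.109], 0.65)]
top swing_peg [([0.619, 0.105, 0.229], 0.79), ([0.545, -0.137, 0.002], 0.39), ([0.523, -0.423, -0.002], 0.18)]
side funnel [([0.701, 0.071, 0.13], 0.91), ([0.618, 0.11, 0.228], 0.43)]
side mouth [([0.483, -0.04, 0.11], 0.8), ([0.7, 0.069, 0.129], 0.73), ([0.329, -0.128, 0.109], 0.67)]
side swing_peg [([0.62, 0.108, 0.225], 0.81)]
```

Emit:
servo_tool([
  {"xyz": [-0.2,-0.25,0],"delta_rot": [0,0,0.011]},
  {"xyz": [-0.4,-0.45,0],"delta_rot": [0,0,0.011]},
  {"xyz": [-0.5,-0.55,0],"delta_rot": [0,0,0.011]},
  {"xyz": [-0.5,-0.55,-0.1],"delta_rot": [0,0,0.011]},
  {"xyz": [-0.5,-0.55,-0.2],"delta_rot": [0,0,0.011]},
  {"xyz": [-0.36,-0.4,-0.3],"delta_rot": [0,0,0.011]},
  {"xyz": [-0.18,-0.15,-0.2],"delta_rot": [0,0,0.011]},
  {"xyz": [0,0,0],"delta_rot": [0,0,0.011]},
])

```text
clock: 9.35
tcp_pos: [0.4823, -0.039, 0.4235]
eef_rot: [[-0.985, 0.175, -0.002], [0.175, 0.985, -0.0], [0.002, -0.0, -1.0]]
wrist_force: [-0.4, 0.8, 0.2]
width: 0.0855
gripper_force: 0.0
```

```bash
python3 - <<'E'
from h import *
st(); im=save('wrist','w4.png'); np.save('w4c.npy',get_calibration('wrist')['world_from_camera'])
ds=landmark_of('wrist','mouth'); print([(np.round(d['centre'],4).tolist(),round(d['confidence'],2),px('wrist',d['centre']).tolist()) for d in ds[:3]])
u=px('wrist',ds[0]['centre']).astype(int); print(u)
c=im[u[1]-60:u[1]+60,u[0]-80:u[0]+80]; cv2.imwrite('pics/w4c.png',cv2.resize(c,(800,600),interpolation=cv2.INTER_CUBIC)[:,:,::-1])
E
```

```text
t 9.35 tcp [ 0.4823 -0.039   0.4235] yaw_y 79.93 zax [-0.002 -0.    -1.   ] F [-0.4  0.8  0.2] T [-0.03  0.03 -0.06] w 0.0855 gf 0.0 j [ -4.8   6.4 109.1  -0.   64.6 -84.7]
[([0.3314, -0.1246, 0.1093], 0.78, [151.0, 46.0]), ([0.4884, -0.0398, 0.1115], 0.67, [281.0, 205.0])]
[151  46]Traceback (most recent call last):
  File "<stdin>", line 5, in <module>
cv2.error: OpenCV(4.12.0) /io/opencv/modules/imgproc/src/resize.cpp:4208: error: (-215:Assertion failed) !ssize.empty() in function 'resize'
```

```bash
cat >> h.py <<'E'
def rect(im,cam,c,z,half=0.06,n=600,T=None):
    """metric top-down picture: column = world x, row = -world y"""
    K=np.array(get_calibration(cam)['camera_matrix']); T=np.array(get_calibration(cam)['world_from_camera']) if T is None else T
    s=2*half/n; A=np.array([[s,0,c[0]-half],[0,-s,c[1]+half],[0,0,z],[0,0,1]])
    Ti=np.linalg.inv(T)[:3]; H=K@Ti@A
    return cv2.warpPerspective(im,H,(n,n),flags=cv2.INTER_CUBIC|cv2.WARP_INVERSE_MAP)
E
python3 - <<'E'
from h import *
im=cv2.imread('pics/w4.png'); T=np.load('w4c.npy')
cv2.imwrite('pics/w4c.png',rect(im,'wrist',(0.485,-0.039),0.110,0.06,600,T))
E
```

```text
(no output)
```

View pics/w4c.png

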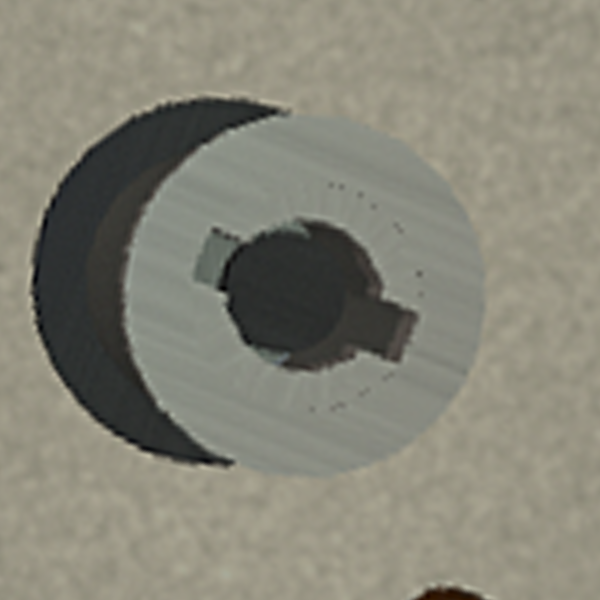

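The rectified collar view shows its centre at (305,296), i.e. the mouth at about (0.486, -0.038). The slot ends are at (204,255) and (410,337), so the slot axis has a yaw of about -21.5°. Now to the plug.

Emit:
servo_tool([
  {"xyz": [0.2,-0.3,0],"delta_rot": [0,0,0]},
  {"xyz": [0.4,-0.6,0],"delta_rot": [0,0,0]},
  {"xyz": [0.5,-0.8,0],"delta_rot": [0,0,0]},
  {"xyz": [0.5,-0.8,-0.2],"delta_rot": [0,0,0]},
  {"xyz": [0.5,-0.8,-0.3],"delta_rot": [0,0,0]},
  {"xyz": [0.5,-0.7,-0.3],"delta_rot": [0,0,0]},
  {"xyz": [0.24,-0.32,-0.2],"delta_rot": [0,0,0]},
  {"xyz": [0,0,0],"delta_rot": [0,0,0]},
])

```text
clock: 10.25
tcp_pos: [0.6273, -0.2568, 0.3723]
eef_rot: [[-0.984, 0.177, -0.001], [0.177, 0.984, 0.0], [0.001, -0.0, -1.0]]
wrist_force: [0.4, 1.3, 0.5]
width: 0.0856
gripper_force: 0.0
```

```bash
python3 - <<'E'
from h import *
st(); im=save('wrist','w5.png'); T=np.array(get_calibration('wrist')['world_from_camera'])
for q in ['plug_grip','plug_mid']:
  ds=landmark_of('wrist',q); print(q,[(np.round(d['centre'],4).tolist(),round(d['confidence'],2),px('wrist',d['centre']).tolist()) for d in ds[:3]])
cv2.imwrite('pics/w5c.png',rect(im,'wrist',(0.624,-0.255),0.084,0.06,600,T)[:,:,::-1])
E
```

```text
t 10.25 tcp [ 0.6273 -0.2568  0.3723] yaw_y 79.8 zax [-0.001  0.    -1.   ] F [0.4 1.3 0.5] T [ 0.01  0.03 -0.02] w 0.0856 gf 0.0 j [ -22.4   26.6   88.3   -0.    65.3 -102.2]
plug_grip [([0.7206, -0.2137, 0.0632], 0.91, [336.0, 282.0]), ([0.6228, -0.2517, 0.0688], 0.88, [284.0, 198.0])]
plug_mid [([0.6261, -0.251, 0.0379], 0.76, [284.0, 195.0]), ([0.7254, -0.2107, 0.0449], 0.55, [336.0, 277.0])]
```

View pics/w5c.png

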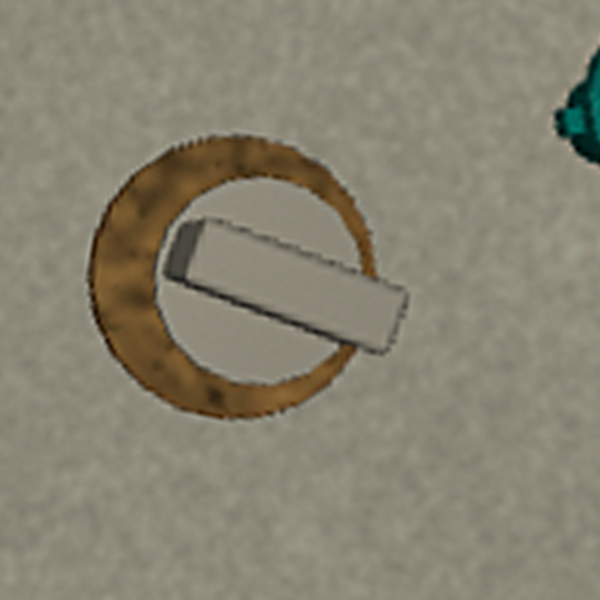

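The rectified plug view shows the white bar's top face at corners (206,219), (408,289), (386,353) and (186,284). That puts its centre at (0.6233, -0.2523) with bar yaw -19.1°. It is the white bar-gripped plug; the turquoise one is at upper right.

Emit:
servo_tool([
  {"xyz": [-0.04,0.05,-0.2],"delta_rot": [0,0,-0.012]},
  {"xyz": [-0.04,0.04,-0.4],"delta_rot": [0,0,-0.013]},
  {"xyz": [0,0,-0.5],"delta_rot": [0,0,-0.012]},
  {"xyz": [0,0,-0.6],"delta_rot": [0,0,-0.012]},
  {"xyz": [0,0,-0.6],"delta_rot": [0,0,0]},
  {"xyz": [0,0,-0.4],"delta_rot": [0,0,0]},
  {"xyz": [0,0,-0.2],"delta_rot": [0,0,0]},
  {"xyz": [0,0,-0.08],"delta_rot": [0,0,0]},
])

```text
clock: 11.2
tcp_pos: [0.622, -0.2487, 0.2257]
eef_rot: [[-0.946, 0.323, -0.0], [0.323, 0.946, 0.0], [0.0, 0.0, -1.0]]
wrist_force: [0.7, 0.6, 0.9]
width: 0.0855
gripper_force: 0.0
```

```bash
python3 -c "
from h import *
st()"
```

```text
t 11.2 tcp [ 0.622  -0.2487  0.2257] yaw_y 71.16 zax [-0.  0. -1.] F [0.7 0.6 0.9] T [ 0.07  0.01 -0.03] w 0.0855 gf 0.0 j [-21.9  35.3  94.6   0.   50.1 -93.1]
```

Emit:
servo_tool([
  {"xyz": [0.02,-0.06,0],"delta_rot": [0,0,0]},
  {"xyz": [0,0,-0.04],"delta_rot": [0,0,0]},
  {"xyz": [0,0,0],"delta_rot": [0,0,0]},
  {"xyz": [0,0,0],"delta_rot": [0,0,0]},
  {"xyz": [0,0,0],"delta_rot": [0,0,0]},
  {"xyz": [0,0,0],"delta_rot": [0,0,0]},
  {"xyz": [0,0,0],"delta_rot": [0,0,0]},
  {"xyz": [0,0,0],"delta_rot": [0,0,0]},
])

```text
clock: 12.0
tcp_pos: [0.6231, -0.2525, 0.2237]
eef_rot: [[-0.946, 0.324, 0.0], [0.324, 0.946, 0.0], [0.0, 0.0, -1.0]]
wrist_force: [0.5, -0.5, -0.4]
width: 0.0855
gripper_force: 0.0
```

```bash
python3 - <<'E'
from h import *
st(); im=save('wrist','w6.png'); T=np.array(get_calibration('wrist')['world_from_camera'])
cv2.imwrite('pics/w6c.png',rect(im,'wrist',(0.624,-0.255),0.084,0.06,600,T)[:,:,::-1])
E
```

```text
t 12.0 tcp [ 0.6231 -0.2525  0.2237] yaw_y 71.12 zax [ 0.  0. -1.] F [ 0.5 -0.5 -0.4] T [ 0.05 -0.02  0.02] w 0.0855 gf 0.0 j [-22.2  35.7  94.3   0.   50.  -93.3]
```

View pics/w6c.png

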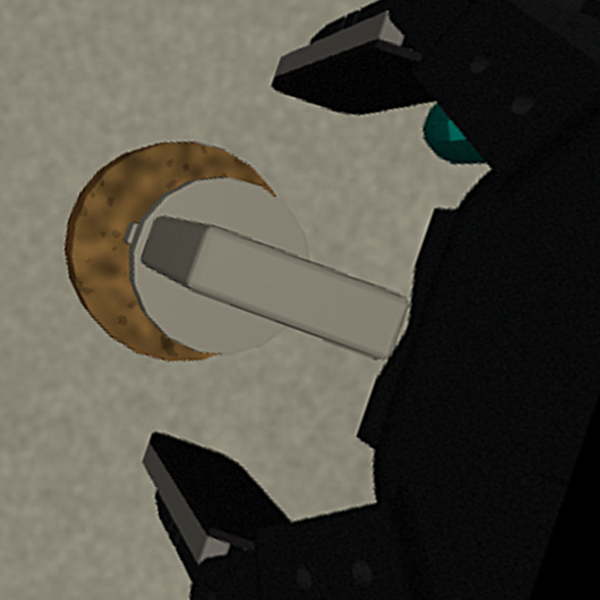

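The bar's top face is now centred at (298,292), i.e. (0.6235, -0.2534), lying between the open fingers and parallel to the pads. Closing, then lifting a little to check.

Emit:
servo_tool([
  {"xyz": [0,-0.01,0],"delta_rot": [0,0,0]},
  {"xyz": [0,0,0],"delta_rot": [0,0,0]},
  {"xyz": [0,0,0],"delta_rot": [0,0,0]},
  {"xyz": [0,0,0],"delta_rot": [0,0,0]},
  {"xyz": [0,0,0],"delta_rot": [0,0,0]},
  {"xyz": [0,0,0],"delta_rot": [0,0,0]},
  {"xyz": [0,0,0],"delta_rot": [0,0,0]},
  {"xyz": [0,0,0],"delta_rot": [0,0,0]},
], hand=-1)

```text
clock: 12.85
tcp_pos: [0.6232, -0.253, 0.2238]
eef_rot: [[-0.946, 0.324, 0.0], [0.324, 0.946, -0.0], [-0.0, -0.0, -1.0]]
wrist_force: [-0.4, -0.8, 1.0]
width: 0.0133
gripper_force: 58.4
```

```bash
python3 -c "
from h import *
st()"
```

```text
t 12.85 tcp [ 0.6232 -0.253   0.2238] yaw_y 71.12 zax [ 0. -0. -1.] F [-0.4 -0.8  1. ] T [-0.03 -0.05 -0.02] w 0.0133 gf 58.4 j [-22.2  35.7  94.3  -0.   50.  -93.3]
```

Emit:
servo_tool([
  {"xyz": [0,0,0.1],"delta_rot": [0,0,0]},
  {"xyz": [0,0,0.2],"delta_rot": [0,0,0]},
  {"xyz": [0,0,0.4],"delta_rot": [0,0,0]},
  {"xyz": [0,0,0.5],"delta_rot": [0,0,0]},
  {"xyz": [0,0,0.6],"delta_rot": [0,0,0]},
  {"xyz": [0,0,0.6],"delta_rot": [0,0,0]},
  {"xyz": [0,0,0.4],"delta_rot": [0,0,0]},
  {"xyz": [0,0,0.12],"delta_rot": [0,0,0]},
])

```text
clock: 13.65
tcp_pos: [0.6236, -0.2532, 0.3732]
eef_rot: [[-0.946, 0.324, 0.004], [0.324, 0.946, -0.002], [-0.005, -0.0, -1.0]]
wrist_force: [0.7, -0.5, -1.7]
width: 0.0134
gripper_force: 58.4
```

Emit:
servo_tool([
  {"xyz": [-0.1,0.2,0],"delta_rot": [0,0,-0.002]},
  {"xyz": [-0.3,0.45,0],"delta_rot": [0,0,-0.002]},
  {"xyz": [-0.45,0.7,0],"delta_rot": [0,0,-0.002]},
  {"xyz": [-0.5,0.8,0],"delta_rot": [0,0,-0.002]},
  {"xyz": [-0.5,0.8,0],"delta_rot": [0,0,-0.002]},
  {"xyz": [-0.45,0.7,0],"delta_rot": [0,0,-0.002]},
  {"xyz": [-0.3,0.45,0],"delta_rot": [0,0,-0.002]},
  {"xyz": [-0.14,0.2,0],"delta_rot": [0,0,0]},
])

```text
clock: 14.45
tcp_pos: [0.4835, -0.0359, 0.3683]
eef_rot: [[-0.932, 0.364, -0.003], [0.364, 0.932, 0.001], [0.003, -0.001, -1.0]]
wrist_force: [-0.2, -0.9, -1.5]
width: 0.0134
gripper_force: 58.5
```

Emit:
servo_tool([
  {"xyz": [0,0,0],"delta_rot": [0,0,0]},
  {"xyz": [0,0,0],"delta_rot": [0,0,0]},
  {"xyz": [0,0,0],"delta_rot": [0,0,0]},
  {"xyz": [0,0,0],"delta_rot": [0,0,0]},
  {"xyz": [0,0,0],"delta_rot": [0,0,0]},
  {"xyz": [0,0,0],"delta_rot": [0,0,0]},
  {"xyz": [0,0,0],"delta_rot": [0,0,0]},
  {"xyz": [0,0,0],"delta_rot": [0,0,0]},
])

```text
clock: 15.25
tcp_pos: [0.4861, -0.0381, 0.3697]
eef_rot: [[-0.931, 0.365, -0.0], [0.365, 0.931, -0.0], [0.0, -0.0, -1.0]]
wrist_force: [0.2, 0.2, -2.1]
width: 0.0133
gripper_force: 58.5
```

```bash
python3 - <<'E'
from h import *
st(); save('side','s7.png')
for q in ['plug_mid','plug_grip','plug_lugs','mouth']:
    print(q,[(np.round(d['centre'],3).tolist(),round(d['confidence'],2),px('side',d['centre']).tolist()) for d in landmark_of('side',q)[:3]])
im=cv2.imread('pics/s7.png'); cv2.imwrite('pics/s7c.png',cv2.resize(im[130:280,170:370],(800,600),interpolation=3))
E
```

```text
t 15.25 tcp [ 0.4861 -0.0381  0.3697] yaw_y 68.59 zax [-0. -0. -1.] F [ 0.2  0.2 -2.1] T [ 0.04 -0.01  0.01] w 0.0133 gf 58.5 j [ -4.7  10.3 112.1  -0.   57.6 -73.2]
plug_mid [([0.725, -0.215, 0.04], 0.73, [391.0, 258.0]), ([0.484, -0.039, 0.19], 0.67, [271.0, 217.0])]
plug_grip [([0.488, -0.039, 0.212], 0.84, [272.0, 209.0]), ([0.722, -0.214, 0.063], 0.59, [392.0, 253.0])]
plug_lugs [([0.72, -0.212, 0.019], 0.93, [387.0, 263.0]), ([0.486, -0.042, 0.168], 0.59, [272.0, 224.0])]
mouth [([0.486, -0.037, 0.11], 0.91, [271.0, 239.0]), ([0.329, -0.126, 0.111], 0.76, [234.0, 300.0])]
```

View pics/s7c.png

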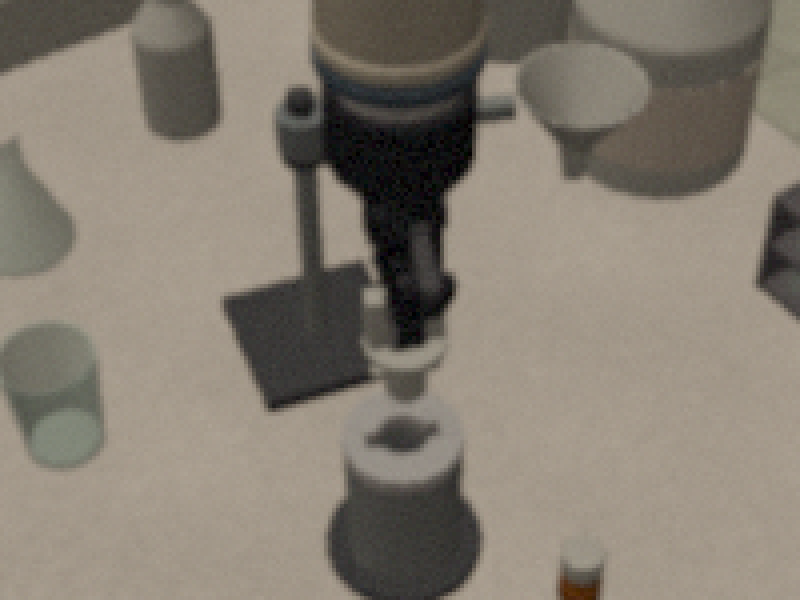

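The side view shows the plug held upright at (404,370), centred over the mouth at (404,434), with the funnel well away. Lowering the shank to just above lug entry.

Emit:
servo_tool([
  {"xyz": [0,0,-0.15],"delta_rot": [0,0,0]},
  {"xyz": [0,0,-0.2],"delta_rot": [0,0,0]},
  {"xyz": [0,0,-0.2],"delta_rot": [0,0,0]},
  {"xyz": [0,0,-0.15],"delta_rot": [0,0,0]},
  {"xyz": [0,0,-0.1],"delta_rot": [0,0,0]},
  {"xyz": [0,0,-0.1],"delta_rot": [0,0,0]},
  {"xyz": [0,0,-0.1],"delta_rot": [0,0,0]},
  {"xyz": [0,0,0],"delta_rot": [0,0,0]},
])

```text
clock: 16.3
tcp_pos: [0.4859, -0.038, 0.3191]
eef_rot: [[-0.931, 0.365, -0.001], [0.365, 0.931, 0.0], [0.001, -0.0, -1.0]]
wrist_force: [-0.3, -0.2, -2.5]
width: 0.0131
gripper_force: 58.5
```

Emit:
servo_tool([
  {"xyz": [0,0,-0.04],"delta_rot": [0,0,0]},
  {"xyz": [0,0,-0.04],"delta_rot": [0,0,0]},
  {"xyz": [0,0,-0.04],"delta_rot": [0,0,0]},
  {"xyz": [0,0,-0.04],"delta_rot": [0,0,0]},
  {"xyz": [0,0,-0.04],"delta_rot": [0,0,0]},
  {"xyz": [0,0,0],"delta_rot": [0,0,0]},
  {"xyz": [0,0,0],"delta_rot": [0,0,0]},
  {"xyz": [0,0,0],"delta_rot": [0,0,0]},
])

```text
clock: 17.1
tcp_pos: [0.4861, -0.038, 0.3096]
eef_rot: [[-0.931, 0.365, -0.0], [0.365, 0.931, 0.0], [0.0, -0.0, -1.0]]
wrist_force: [-1.3, 0.1, 0.9]
width: 0.0132
gripper_force: 59.0
```

```bash
python3 -c "
from h import *
st()"
```

```text
t 17.1 tcp [ 0.4861 -0.038   0.3096] yaw_y 68.6 zax [-0.  0. -1.] F [-1.3  0.1  0.9] T [0.09 0.34 0.  ] w 0.0132 gf 59.0 j [ -4.6  15.1 115.1   0.   49.8 -73.2]
```

Emit:
servo_tool([
  {"xyz": [0,0,-0.05],"delta_rot": [0,0,0]},
  {"xyz": [0,0,-0.06],"delta_rot": [0,0,0]},
  {"xyz": [0,0,-0.06],"delta_rot": [0,0,0]},
  {"xyz": [0,0,-0.06],"delta_rot": [0,0,0]},
  {"xyz": [0,0,-0.06],"delta_rot": [0,0,0]},
  {"xyz": [0,0,-0.02],"delta_rot": [0,0,0]},
  {"xyz": [0,0,0],"delta_rot": [0,0,0]},
  {"xyz": [0,0,0],"delta_rot": [0,0,0]},
])

```text
clock: 17.9
tcp_pos: [0.4862, -0.038, 0.2945]
eef_rot: [[-0.931, 0.365, 0.0], [0.365, 0.931, -0.0], [-0.0, 0.0, -1.0]]
wrist_force: [-4.1, 0.8, 7.5]
width: 0.0132
gripper_force: 60.0
```

```bash
python3 -c "
from h import *
st()"
```

```text
t 17.9 tcp [ 0.4862 -0.038   0.2945] yaw_y 68.6 zax [ 0. -0. -1.] F [-4.1  0.8  7.5] T [0.15 0.72 0.05] w 0.0132 gf 60.0 j [ -4.6  16.4 115.8  -0.   47.8 -73.2]
```

Emit:
servo_tool([
  {"xyz": [-0.02,0.005,0],"delta_rot": [0,0,0]},
  {"xyz": [-0.02,0.005,0],"delta_rot": [0,0,0]},
  {"xyz": [0,0,0],"delta_rot": [0,0,0]},
  {"xyz": [0,0,0],"delta_rot": [0,0,0]},
  {"xyz": [0,0,0],"delta_rot": [0,0,0]},
  {"xyz": [0,0,0],"delta_rot": [0,0,0]},
  {"xyz": [0,0,0],"delta_rot": [0,0,0]},
  {"xyz": [0,0,0],"delta_rot": [0,0,0]},
])

```text
clock: 18.7
tcp_pos: [0.4852, -0.0377, 0.2951]
eef_rot: [[-0.931, 0.365, 0.004], [0.365, 0.931, -0.001], [-0.004, 0.001, -1.0]]
wrist_force: [0.6, -0.7, 8.4]
width: 0.0132
gripper_force: 59.9
```

```bash
python3 -c "
from h import *
st()"
```

```text
t 18.7 tcp [ 0.4852 -0.0377  0.2951] yaw_y 68.61 zax [ 0.004 -0.001 -1.   ] F [ 0.6 -0.7  8.4] T [-0.26 -0.    0.01] w 0.0132 gf 59.9 j [ -4.6  16.2 115.9  -0.   47.7 -73.2]
```

Emit:
servo_tool([
  {"xyz": [0,0,-0.02],"delta_rot": [0,0,0]},
  {"xyz": [0,0,-0.02],"delta_rot": [0,0,0]},
  {"xyz": [0,0,-0.01],"delta_rot": [0,0,0]},
  {"xyz": [0,0,0],"delta_rot": [0,0,0]},
  {"xyz": [0,0,0],"delta_rot": [0,0,0]},
  {"xyz": [0,0,0],"delta_rot": [0,0,0]},
  {"xyz": [0,0,0],"delta_rot": [0,0,0]},
  {"xyz": [0,0,0],"delta_rot": [0,0,0]},
])

```text
clock: 19.5
tcp_pos: [0.4853, -0.0377, 0.2928]
eef_rot: [[-0.931, 0.365, 0.004], [0.365, 0.931, -0.001], [-0.004, 0.001, -1.0]]
wrist_force: [-1.1, -1.1, 10.5]
width: 0.0132
gripper_force: 60.3
```

```bash
python3 -c "
from h import *
st()"
```

```text
t 19.5 tcp [ 0.4853 -0.0377  0.2928] yaw_y 68.61 zax [ 0.004 -0.001 -1.   ] F [-1.1 -1.1 10.5] T [-0.24  0.15  0.04] w 0.0132 gf 60.3 j [ -4.6  16.4 116.   -0.   47.3 -73.2]
```

Emit:
servo_tool([
  {"xyz": [0,0,0],"delta_rot": [0,0,-0.015]},
  {"xyz": [0,0,0],"delta_rot": [0,0,-0.025]},
  {"xyz": [0,0,0],"delta_rot": [0,0,-0.03]},
  {"xyz": [0,0,0],"delta_rot": [0,0,-0.03]},
  {"xyz": [0,0,0],"delta_rot": [0,0,-0.03]},
  {"xyz": [0,0,0],"delta_rot": [0,0,-0.03]},
  {"xyz": [0,0,0],"delta_rot": [0,0,-0.03]},
  {"xyz": [0,0,0],"delta_rot": [0,0,0]},
])

```text
clock: 20.3
tcp_pos: [0.4854, -0.0377, 0.2928]
eef_rot: [[-0.562, 0.827, 0.004], [0.827, 0.562, -0.0], [-0.003, 0.003, -1.0]]
wrist_force: [-0.3, 0.2, 8.6]
width: 0.0132
gripper_force: 60.1
```

```bash
python3 -c "
from h import *
st()"
```

```text
t 20.3 tcp [ 0.4854 -0.0377  0.2928] yaw_y 34.22 zax [ 0.004 -0.    -1.   ] F [-0.3  0.2  8.6] T [-0.02  0.   -0.06] w 0.0132 gf 60.1 j [ -4.6  16.4 116.   -0.   47.3 -38.8]
```

Emit:
servo_tool([
  {"xyz": [0,0,0],"delta_rot": [0,0,-0.04]},
  {"xyz": [0,0,0],"delta_rot": [0,0,-0.04]},
  {"xyz": [0,0,0],"delta_rot": [0,0,-0.045]},
  {"xyz": [0,0,0],"delta_rot": [0,0,-0.045]},
  {"xyz": [0,0,0],"delta_rot": [0,0,-0.045]},
  {"xyz": [0,0,0],"delta_rot": [0,0,-0.045]},
  {"xyz": [0,0,0],"delta_rot": [0,0,-0.035]},
  {"xyz": [0,0,0],"delta_rot": [0,0,-0.015]},
])

```text
clock: 21.1
tcp_pos: [0.4854, -0.0377, 0.2928]
eef_rot: [[0.369, 0.93, 0.004], [0.93, -0.369, -0.001], [0.001, 0.004, -1.0]]
wrist_force: [0.6, -0.8, 9.0]
width: 0.0134
gripper_force: 60.1
```

Emit:
servo_tool([
  {"xyz": [0,0,-0.01],"delta_rot": [0,0,0]},
  {"xyz": [0,0,-0.01],"delta_rot": [0,0,0]},
  {"xyz": [0,0,0],"delta_rot": [0,0,0]},
  {"xyz": [0,0,0],"delta_rot": [0,0,0]},
  {"xyz": [0,0,0],"delta_rot": [0,0,0]},
  {"xyz": [0,0,0],"delta_rot": [0,0,0]},
  {"xyz": [0,0,0],"delta_rot": [0,0,0]},
  {"xyz": [0,0,0],"delta_rot": [0,0,0]},
])

```text
clock: 21.9
tcp_pos: [0.4855, -0.0377, 0.2927]
eef_rot: [[0.365, 0.931, 0.005], [0.931, -0.365, -0.0], [0.001, 0.004, -1.0]]
wrist_force: [-2.8, -0.8, 20.9]
width: 0.0132
gripper_force: 62.0
```

```bash
python3 -c "
from h import *
st()"
```

```text
t 21.9 tcp [ 0.4855 -0.0377  0.2927] yaw_y -21.41 zax [ 0.005 -0.    -1.   ] F [-2.8 -0.8 20.9] T [-0.08  0.72 -0.07] w 0.0132 gf 62.0 j [ -4.6  16.5 116.   -0.   47.3  16.8]
```

Pressing 1 mm further moved the plug only 0.1 mm while the force rose from 9 to 21 N, so the flange is seated. I'll do one check, then hand in.

```bash
python3 - <<'E'
from h import *
save('side','s9.png')
for q in ['plug_mid','plug_grip','funnel']:
    print(q,[(np.round(d['centre'],3).tolist(),round(d['confidence'],2)) for d in landmark_of('side',q)[:3]])
st()
im=cv2.imread('pics/s9.png'); cv2.imwrite('pics/s9c.png',cv2.resize(im[130:280,170:370],(800,600),interpolation=3))
E
```

```text
plug_mid [([0.724, -0.215, 0.038], 0.88), ([0.484, -0.041, 0.11], 0.47)]
plug_grip [([0.487, -0.035, 0.134], 0.84), ([0.723, -0.215, 0.064], 0.7), ([0.486, -0.04, 0.09], 0.65)]
funnel [([0.701, 0.072, 0.13], 0.67)]
t 22.1 tcp [ 0.4855 -0.0377  0.2927] yaw_y -21.41 zax [ 0.004 -0.    -1.   ] F [-3.1 -0.8 21.9] T [-0.05  0.67 -0.12] w 0.0132 gf 62.0 j [ -4.6  16.5 116.   -0.   47.3  16.8]
```

View pics/s9c.png

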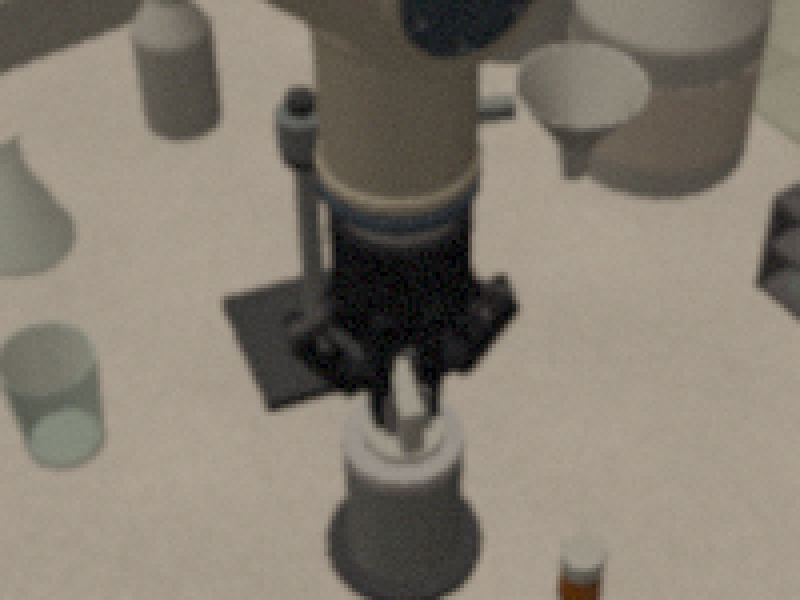

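The picture shows the flange flush on the collar at (405,440), the bar turned a quarter and still gripped, and the funnel standing clear at (580,110).

```bash
python3 -c "
from h import *
print(hand_in()); st()"
```

```text
the job is handed in; nothing more can be done
None
the job is handed in; nothing more can be done
```

The job is handed in: the funnel stands about 24 cm from the vessel's mouth, and the white bayonet plug is in the mouth, turned 90° clockwise, flange on the collar, still gripped and pressed with about 21 N; the other things on the bench were not touched.

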